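Make up two gift parcels from the stock

TASK

Make up the two parcels from the stock on the table: one green tin and the amber honey jar go into the blue-rimmed tray, the other green tin and the purple tea carton into the red-rimmed tray, each standing upright on the floor of a compartment of its own (either compartment will do). The blue parcel is collected first, so finish it before you complete the red one. Leave the red jam jar and the yellow biscuit carton standing where they are.

Things in the scene. Friction and masses are not known exactly. Their poses are not given: they have to be found in the camera images.
- parcel_blue: open cardboard tray with a blue rim band, 180 (x) x 92 (y) mm, 30 high, fixed to the table left or right of the stock; walls, floor and divider 4 mm thick. Origin: centre of its underside, z up. The divider at x = 0 leaves two compartments, 84 x 84 mm inside, centred at x = +44 and -44 mm, y = 0, floor 4 mm above the table. Its length points roughly away from the robot, turned up to 17 degrees.
- parcel_red: open cardboard tray with a red rim band, 180 (x) x 92 (y) mm, 30 high, fixed to the table left or right of the stock; walls, floor and divider 4 mm thick. Origin: centre of its underside, z up. The divider at x = 0 leaves two compartments, 84 x 84 mm inside, centred at x = +44 and -44 mm, y = 0, floor 4 mm above the table. Its length points roughly away from the robot, turned up to 17 degrees.
- tin_1: food tin, 54 mm diameter, 75 mm high, about 0.2 kg, green label with a white stripe, bare metal top; standing upright in the stock. The two tins are alike. Origin: centre of its underside, z up.
- tin_2: food tin, 54 mm diameter, 75 mm high, about 0.2 kg, green label with a white stripe, bare metal top; standing upright in the stock. The two tins are alike. Origin: centre of its underside, z up.
- honey_jar: jar of amber honey with a paper label and a yellow lid, 56 mm diameter body up to 66 mm height, then a 5 mm neck and a 54 mm diameter lid from 71 to 90 mm height, about 0.25 kg; standing upright in the stock. Origin: centre of its underside, z up.
- tea_carton: upright purple tea carton with white bands, 60 mm (its x) by 44 mm (its y), 95 mm high, about 0.12 kg, rigid; standing in the stock, turned up to 35 degrees. Origin: centre of its underside, z up.
- jam_jar: jar of dark red jam with a paper label and a white lid (not needed, stays put), 56 mm diameter body up to 66 mm height, then a 5 mm neck and a 54 mm diameter lid from 71 to 90 mm height, about 0.25 kg; standing upright in the stock. Origin: centre of its underside, z up.
- biscuit_carton: upright yellow biscuit carton with orange bands (not needed, stays put), 60 mm (its x) by 44 mm (its y), 95 mm high, about 0.12 kg, rigid; standing in the stock, turned up to 35 degrees. Origin: centre of its underside, z up.
Mind the look-alikes: they are no part of the job. What is shaped like the parcel_blue but black is not meant.

How it is judged:
By the outcome, as a careful person would: the job done as asked, in the order asked, and still so for the second after the job is handed in, with the robot touching nothing.
It also fails if it takes over 112 s, if anything falls off the work surface, if the arm or the gripper's body presses on something with over 40 N, if the wrist force passes 120 N, or if a joint passes its speed limit or range.

ROBOT

A 6-joint arm with a two-finger parallel gripper is mounted at the origin on the work surface. World frame = base frame: x ahead of the robot, y to its left, z up, the work surface at z = 0. Lengths are in m, angles in degrees, forces in N, time in s.
With the tool pointing down it reaches from about 0.425 to 0.925 m from the base axis. Payload 12.5 kg.
Tool frame: the origin (TCP) lies on the centre line of the jaws, within the pads' length; the fingertips stand 8 mm ahead of it and the grasp point (between the pads) lies 11 mm behind it (manip.tips_ahead is the distance from the TCP to the fingertips, in m); z points along the fingers, x is the direction in which the jaws open and shut, and the axes are right-handed (so a half turn about z gives the same grasp; the last joint's range is limited). The gripper opens to 85 mm and grips with 20 to 120 N. Pads are 22 mm wide; open, the fingers measure 114 mm over their backs; the gripper's body (76 mm by 85 mm) begins 54 mm behind the grasp point. The pads swing forward as they close: fully open they stand 13 mm farther back than shut.
Start: joints at [-76.582, 28.126, 89.318, -0, 62.55, -6.05], TCP at [0.208, -0.589, 0.239] pointing down, gripper open.
Joint ranges: [-177.58, 177.58], [-47.91, 125.51], [2.72, 160], [-65.01, 245.01], [3.68, 167.84], [-153.87, 153.87]. Speed limits (degrees/s): [127.2, 127.2, 159.86, 180, 180, 180].

INTERFACE

Orientations are given as a 3x3 rotation matrix whose columns are the frame's x, y, z axes.
In Python, from rig import sense, vision, manip gives the robot as it stands. The module is installed in compiled form; this text tells all that it offers.
- The arm moves only by the shell command python3 -m crank 'ROWS' [OPENING] [FORCE]. ROWS is JSON, a list of rows, each a list of 2 entries, a list of its own where there are three numbers: the shift along the tool's x, y, z in mm, then the turn, a rotation vector about the tool's x, y, z in rad. In form: [[[dx, dy, dz], [rx, ry, rz]], ...]. A call has 1 to 20 rows; each row shifts and turns the commanded pose from where the row before left it, along the tool's axes as they then stand; what a row does not reach is not made up. A row lasts 1/10 s, in which the tool goes at most 50 mm and 8.59 degrees, less where a joint would pass 70% of its speed; a pose out of reach is approached as far as the arm can. A call is refused whole if a number of a shift passes 50 or a number of a turn 0.15, either way. A call with a gripper value outside its range is refused whole. OPENING is the finger opening in mm, from 0 to 85.4, set as the call begins (- or left out, the last holds). The fingers move at their own pace and stop on an object; FORCE is the grip in N (left out, the last holds). Time passes only in rows, so rows that do not move let the fingers close. It gives the time, the measured TCP pose, the force and the opening at its end, in the units of the state.
- sense(): the state, without advancing time (a new reading comes with each control period).
- vision.snapshot(name): name is "side" or "top"; returns the picture (420x560x3 uint8, blue, green, red); there is no depth.
- vision.camera_model(name): a dict with "mtx" (3x3 intrinsics, pixels), "R" (3x3) and "t" (3): a world point X has camera coordinates R X + t. Camera axes: x right, y down, z forward; pixel columns grow to the right and rows downward; lengths in m; the calibration is good to about 2 mm. A picture is of the moment at which its call begins. camera_model takes no time and is no camera call.
- manip.job_done(): hands the job in, once; it reports no verdict.
The state is a dict: "clock": time; "joints": joint angles; "qd": joint speeds; "tau": joint torques, N m; "position": TCP position; "tcp_rot": TCP orientation; "wrist_force": force on the tool from outside, world axes, zero at the start; "moment": the same for the moment, N m; "width": finger opening in m.
Only numpy, scipy, OpenCV 4.12 (cv2) and the standard library are available. Lean on these libraries where they do the work, as an engineer would, in place of code of your own. Each camera call takes 0.05 s, during which the arm holds its last target.

## Working session

There is one attempt and no reset: what is moved stays moved. The work goes in short steps, Python scripts to look and compute and a shell command to move; the robot and the scene stay as the last step left them, time stands still between calls to the robot, and variables do not carry over. Pictures are saved under pics/ and viewed, and the job is handed in when it is done.

```bash
mkdir -p pics; python3 - <<'E'
from rig import sense, vision, manip
import cv2
for n in("top","side"):
    cv2.imwrite(f"pics/{n}0.png",vision.snapshot(n))
    m=vision.camera_model(n);print(n,m["mtx"],m["R"],m["t"], -m["R"].T@m["t"])
s=sense();print(s)
print(manip.tips_ahead)
E
```

```text
top [[468.10181623   0.         278.28721484]
 [  0.         468.10181623 208.90184365]
 [  0.           0.           1.        ]] [[-0.00328241 -0.99993535 -0.01088671]
 [-0.99665687  0.00416001 -0.08159522]
 [ 0.08163524  0.01058249 -0.99660609]] [-8.70212337e-04  4.48190118e-01  1.24687816e+00] [ 0.34489971 -0.01592971  1.27920707]
side [[477.19444281   0.         276.2575571 ]
 [  0.         477.19444281 202.26227992]
 [  0.           0.           1.        ]] [[-0.93716678 -0.34870758  0.01102035]
 [-0.23540851  0.60872624 -0.75765111]
 [ 0.25749031 -0.71263973 -0.65256674]] [0.41684931 0.12495271 1.17259687] [0.11813993 0.90493563 0.85527445]
{'clock': 0.1, 'joints': array([-7.65809602e+01,  2.81629052e+01,  8.93462392e+01,  1.22352844e-03,
        6.25495138e+01, -6.04926109e+00]), 'qd': array([-0.00684425, -0.14992872, -0.13032101, -0.00056917,  0.01152479,
        0.06985533]), 'tau': array([ 1.09826942e-03, -6.19447374e+01, -2.62027216e+01, -1.04986516e-04,
        2.93499346e-03,  9.82188283e-06]), 'position': array([ 0.20829784, -0.58907095,  0.23876456]), 'tcp_rot': array([[ 3.33275886e-01, -9.42829325e-01, -2.19156381e-04],
       [-9.42828803e-01, -3.33275934e-01,  1.00022526e-03],
       [-1.01608125e-03, -1.26724011e-04, -9.99999476e-01]]), 'wrist_force': array([ 0.31184118, -0.04774968, -0.35745686]), 'moment': array([-0.02067392,  0.03103899,  0.03436057]), 'width': 0.0856104835210794}
0.008
```

View pics/top0.png

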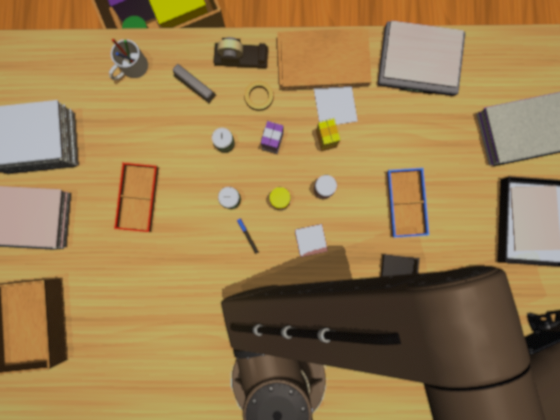

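View pics/side0.png

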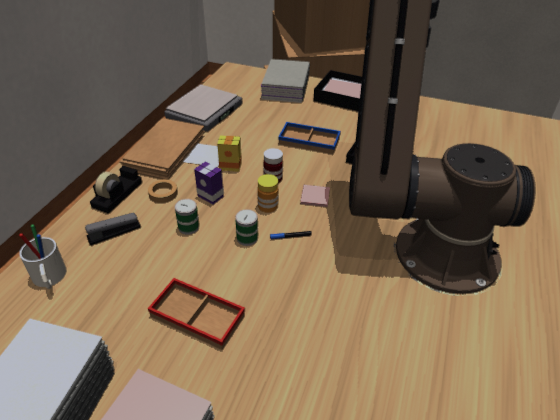

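```bash
cat > h.py <<'E'
from rig import sense, vision, manip
import cv2, numpy as np
def ray(n,uv,z):
    m=vision.camera_model(n);R=m["R"];c=-R.T@m["t"]
    d=R.T@np.linalg.solve(m["mtx"],[uv[0],uv[1],1.]);return (c+d*(z-c[2])/d[2])
def proj(n,X):
    m=vision.camera_model(n);p=m["mtx"]@(m["R"]@np.array(X,float)+m["t"]);return p[:2]/p[2]
def blobs(img,lo,hi,amin=30):
    h=cv2.cvtColor(img,cv2.COLOR_BGR2HSV);m=cv2.inRange(h,lo,hi)
    c,_=cv2.findContours(m,cv2.RETR_EXTERNAL,cv2.CHAIN_APPROX_NONE)
    return [k for k in c if cv2.contourArea(k)>amin]
E
python3 - <<'E'
from h import *
t=cv2.imread("pics/top0.png");s=cv2.imread("pics/side0.png")
a=cv2.resize(t[110:245,200:350],None,fx=4,fy=4,interpolation=cv2.INTER_CUBIC)
cv2.imwrite("pics/crop_top.png",a)
b=cv2.resize(s[110:260,150:340],None,fx=4,fy=4,interpolation=cv2.INTER_CUBIC)
cv2.imwrite("pics/crop_side.png",b)
for n,img in(("top",t),("side",s)):
  for name,lo,hi in [("blue",(105,120,60),(128,255,255)),("red",(0,190,90),(5,255,255)),("red2",(174,150,60),(180,255,255)),("yel",(25,180,120),(34,255,255)),("purple",(128,80,40),(160,255,255)),("white",(0,0,130),(180,50,255))]:
    for c in blobs(img,lo,hi):
      r=cv2.minAreaRect(c);print(n,name,np.round(r[0],1),np.round(r[1],1),round(r[2],1),cv2.contourArea(c))
E
```

```text
top yel [279. 198.] [20. 20.] 90.0 320.5
top yel [330.5 138.1] [ 8.9 17. ] 77.5 125.0
top yel [326.  124.4] [ 6.5 16.2] 76.0 87.5
top yel [177.   11.5] [23. 56.] 90.0 742.5
top purple [269.7 142.2] [17.   7.5] 15.3 105.0
top purple [274.4 126.2] [16.1  5.6] 15.9 71.5
top purple [118.   5.] [10. 20.] 90.0 108.0
top white [310.5 239.7] [26.7 27.5] 78.7 627.0
top white [ 28.9 217.4] [60.3 57. ] 2.5 3199.0
top white [228.5 197. ] [20. 19.] 90.0 299.0
top white [534.2 221.9] [52.3 76.7] 2.0 3739.5
top white [325.5 185. ] [20.6 20.1] 26.6 316.0
top white [221.6 137.2] [18.8 19.7] 63.4 284.5
top white [271.8 133.4] [17.2  9.2] 14.0 128.0
top white [ 28.5 131.6] [59.3 61.6] 85.6 3348.0
top white [528.1 127.3] [56.4 74.5] 78.1 3701.5
top white [335.3 105. ] [37.6 38.2] 81.9 1216.0
top white [196.2  83.8] [30.   4.5] 39.8 72.5
top white [121.8  55.4] [25.  35.9] 68.7 135.0
top white [423.8  53.9] [75.6 56.1] 7.4 4071.0
side blue [277.  235.5] [ 4.  14.1] 84.8 42.0
side blue [309.1 133.9] [59.  16.5] 9.7 59.0
side red [195.7 308. ] [86.8 41.1] 24.6 3039.5
side purple [205.5 177.3] [24.4 30. ] 14.6 343.0
side white [156. 394.] [108.  50.] 0.0 3228.0
side white [ 36.3 368.9] [ 76.4 123.5] 32.1 6858.0
side white [ 42.4 272.6] [17.8  4.5] 78.7 56.5
side white [ 37.7 249.9] [20.6 38.1] 67.6 48.5
side white [246.  216.5] [13. 20.] 90.0 219.0
side white [185.  205.5] [13. 20.] 90.0 203.0
side white [314.3 194. ] [25.3 16.3] 6.3 338.0
side white [273. 153.] [10. 18.] 90.0 146.5
side white [204.7 156.6] [31.5 30. ] 32.0 571.0
side white [202.  101.7] [31.4 63.7] 55.6 1224.0
side white [342.3  87. ] [36.9 14. ] 12.1 429.0
side white [285.   72.5] [44.3 24.7] 4.8 908.0
```

View pics/crop_top.png

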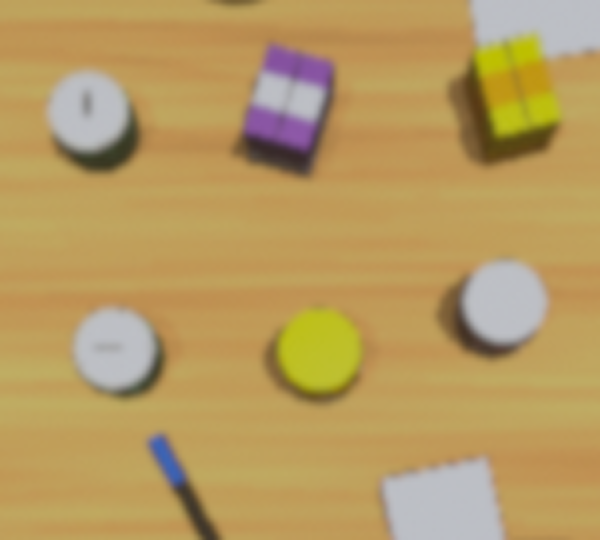

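View pics/crop_side.png

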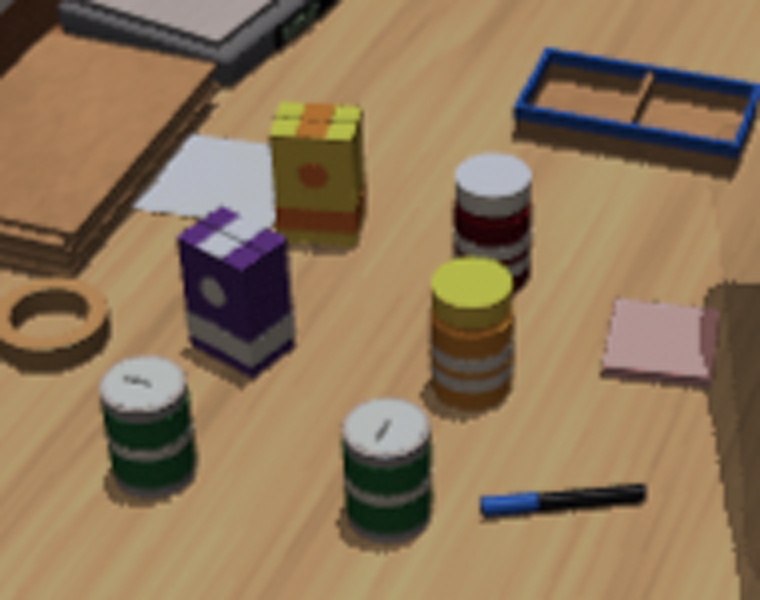

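```bash
python3 - <<'E'
from h import *
t=cv2.imread("pics/top0.png");s=cv2.imread("pics/side0.png")
h=cv2.cvtColor(t,cv2.COLOR_BGR2HSV)
for (u0,v0,u1,v1,nm) in [(105,155,170,240,"red"),(375,160,440,245,"blue")]:
    sub=h[v0:v1,u0:u1].astype(int);
    H,S,V=sub[...,0],sub[...,1],sub[...,2]
    m=((H>100)&(H<135)&(S>90)) if nm=="blue" else (((H<6)|(H>172))&(S>120))
    m=(m*255).astype(np.uint8)
    ys,xs=np.nonzero(m);pts=np.c_[xs+u0,ys+v0].astype(np.float32)
    w=np.array([ray("top",p,0.03)[:2] for p in pts],np.float32)
    r=cv2.minAreaRect(w);print(nm,len(w),r, cv2.minAreaRect(pts))
    b=cv2.boxPoints(r)
    e=b[1]-b[0];f=b[2]-b[1];L=e if np.linalg.norm(e)>np.linalg.norm(f) else f
    if L[0]<0:L=-L
    print("yaw",np.degrees(np.arctan2(L[1],L[0])))
for nm,uv,z,suv in [("tin222",(221.8,137.2),.075,(185,205.5)),("tin228",(228.7,197.2),.075,(246,216.5)),("honey",(279.7,197.7),.09,None),("jam",(326,185.7),.09,(273,153))]:
    X=ray("top",uv,z);print(nm,X, ray("side",suv,z) if suv else "")
def boxc(cr,sc=4,o=(200,110)): return [(x/sc+o[0],y/sc+o[1]) for x,y in cr]
for nm,cr in [("tea",[(269,46),(333,62),(306,151),(246,133)]),("bis",[(473,55),(540,37),(560,121),(495,139)])]:
    w=np.array([ray("top",p,.095)[:2] for p in boxc(cr)]);print(nm,w.mean(0),w)
    for i in range(4):
        d=w[(i+1)%4]-w[i];print(np.linalg.norm(d),np.degrees(np.arctan2(d[1],d[0])))
# tea side
for c in blobs(s,(25,100,90),(36,255,255)): print("sideyel",cv2.minAreaRect(c))
E
```

```text
red 54 ((0.4813816547393799, 0.3815290331840515), (0.09063192456960678, 0.1715112179517746), 84.14669036865234) ((135.42115783691406, 196.99053955078125), (33.638668060302734, 64.21926879882812), 6.842772960662842)
yaw -5.8533087
blue 323 ((0.464384526014328, -0.3481651544570923), (0.17699141800403595, 0.0938863530755043), 3.3396544456481934) ((407.5976867675781, 202.19613647460938), (66.55412292480469, 35.290767669677734), 85.33314514160156)
yaw 3.3396604
tin222 [0.63246901 0.14410584 0.075     ] [0.63269166 0.14593706 0.075     ]
tin228 [0.47448043 0.12517448 0.075     ] [0.47589904 0.12870645 0.075     ]
honey [ 0.4710022  -0.00700483  0.09      ] 
jam [ 0.5013199  -0.12548942  0.09      ] [ 0.50207766 -0.1250184   0.09      ]
tea [0.63404575 0.01186211] [[ 0.66813956  0.02436352]
 [ 0.65738401 -0.01684597]
 [ 0.59935931  0.0007142 ]
 [ 0.61130014  0.03921667]]
0.042589941768426336 -104.62769733468713
0.06062364492981064 163.16247359407703
0.0403115841644228 72.76968409526992
0.0587480684052388 -14.644922709801515
bis [ 0.63970196 -0.13497568] [[ 0.66141649 -0.10696108]
 [ 0.67295266 -0.15018099]
 [ 0.61795799 -0.1622695 ]
 [ 0.60648071 -0.12049116]]
0.044733029445309644 -75.05514031875373
0.05630759813677976 -167.6028381836829
0.043326177763198595 105.36125725883385
0.05657740831519505 13.835951055509772
sideyel ((267.5, 180.0), (12.0, 19.0), 90.0)
sideyel ((235.61769104003906, 140.5294189453125), (6.305926322937012, 8.48874568939209), 14.03624439239502)
sideyel ((221.20001220703125, 139.40000915527344), (5.692099571228027, 8.854376792907715), 18.43494987487793)
```

The top view has lids at the tin tops (222,137) and (228.5,197), the yellow lid at (280,198), a white lid at (326,186), the purple carton at (272,134) and the yellow carton at (329,133). The side view settles the jars: the yellow lid has the amber body (honey), and the white lid at (273,153) has the dark red body (jam, leave alone). Trays: blue rim at (408,202) and red rim at (137,197). The black object at (400,265) is the decoy.

I'll turn the tool so the jaws open along world y, then go over the honey jar.

```bash
cat >> h.py <<'E'
def togo(x,y,z,phi=-90):
    s=sense();R=s["tcp_rot"];d=(np.array([x,y,z])-s["position"])*1000
    cur=np.degrees(np.arctan2(R[1,0],R[0,0]));print("t",round(s["clock"],2),"pos",s["position"].round(4),"phi",round(cur,2),"tool mm",(R.T@d).round(1),"rz rad",round(np.radians(cur-phi),4),"w",round(s["width"]*1000,1),"F",s["wrist_force"].round(1))
E
python3 -m crank '[[[0,0,0],[0,0,0.113]],[[0,0,0],[0,0,0.113]],[[0,0,0],[0,0,0.114]],[[0,-40,0],[0,0,0]],[[0,-48,0],[0,0,0]],[[0,-48,0],[0,0,0]],[[0,-48,0],[0,0,0]],[[0,-48,0],[0,0,0]],[[-30,-30,0],[0,0,0]],[[-48,0,0],[0,0,0]],[[-48,0,0],[0,0,0]],[[-48,0,0],[0,0,0]],[[-48,0,0],[0,0,0]],[[-48,0,0],[0,0,0]],[[-48,0,0],[0,0,0]],[[-48,0,0],[0,0,0]],[[-48,0,0],[0,0,0]],[[-48,0,0],[0,0,0]],[[-48,0,0],[0,0,0]],[[0,0,0],[0,0,0]]]' 85
python3 -c "
from h import *
togo(.471,-.007,.12)"
```

```text
clock: 2.1
position: [0.4697, -0.0749, 0.2393]
tcp_rot: [[0.004, -1.0, -0.001], [-1.0, -0.004, 0.001], [-0.001, 0.001, -1.0]]
wrist_force: [0.0, -1.0, -0.1]
width: 0.0849
t 2.1 pos [ 0.4697 -0.0749  0.2393] phi -89.75 tool mm [-67.8  -1.6 119.4] rz rad 0.0044 w 84.9 F [ 0.  -1.  -0.1]
```

```bash

python3 -m crank '[[[-34,-1,0],[0,0,0.004]],[[-34,-1,0],[0,0,0]],[[0,0,40],[0,0,0]],[[0,0,40],[0,0,0]],[[0,0,20],[0,0,0]],[[0,0,0],[0,0,0]],[[0,0,0],[0,0,0]]]'
python3 -c "
from h import *
togo(.471,-.007,.045)
cv2.imwrite('pics/s1.png',cv2.resize(vision.snapshot('side')[60:260,150:400],None,fx=3,fy=3))"
```

```text
clock: 2.8
position: [0.4729, -0.0117, 0.1396]
tcp_rot: [[-0.005, -1.0, -0.0], [-1.0, 0.005, -0.0], [0.0, 0.0, -1.0]]
wrist_force: [0.3, -0.1, 1.2]
width: 0.085
t 2.8 pos [ 0.4729 -0.0117  0.1396] phi -90.26 tool mm [-4.7  1.9 94.6] rz rad -0.0046 w 85.0 F [ 0.3 -0.1  1.2]
```

View pics/s1.png

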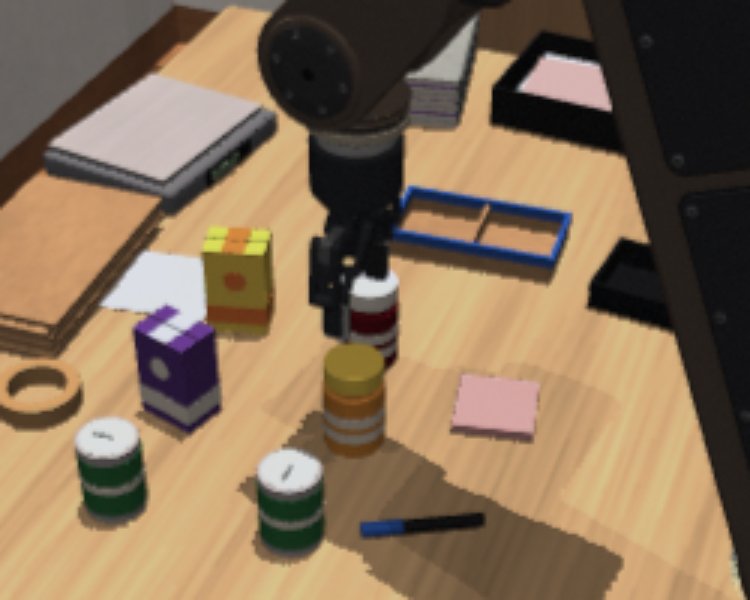

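```bash

python3 -m crank '[[[-4.7,1.9,0],[0,0,-0.004]],[[0,0,0],[0,0,0]],[[0,0,30],[0,0,0]],[[0,0,30],[0,0,0]],[[0,0,25],[0,0,0]],[[0,0,9.5],[0,0,0]],[[0,0,0],[0,0,0]]]'
python3 -c "
from h import *
togo(.471,-.007,.045)"
```

```text
clock: 3.55
position: [0.4705, -0.0066, 0.0444]
tcp_rot: [[-0.0, -1.0, -0.001], [-1.0, 0.0, 0.0], [-0.0, 0.001, -1.0]]
wrist_force: [-0.5, -0.6, -0.2]
width: 0.0848
t 3.55 pos [ 0.4705 -0.0066  0.0444] phi -90.01 tool mm [ 0.4 -0.5 -0.6] rz rad -0.0001 w 84.8 F [-0.5 -0.6 -0.2]
```

```bash

python3 -m crank '[[[0,0,0],[0,0,0]],[[0,0,0],[0,0,0]],[[0,0,0],[0,0,0]],[[0,0,0],[0,0,0]],[[0,0,0],[0,0,0]],[[0,0,0],[0,0,0]],[[0,0,0],[0,0,0]],[[0,0,0],[0,0,0]]]' 30 40
python3 -c "
from h import *
togo(.471,-.007,.045)"
python3 -m crank '[[[0,0,-10],[0,0,0]],[[0,0,-30],[0,0,0]],[[0,0,-40],[0,0,0]],[[0,0,-30],[0,0,0]],[[0,0,0],[0,0,0]]]'
python3 -c "
from h import *
togo(.508,-.3455,.17)
cv2.imwrite('pics/s2.png',cv2.resize(vision.snapshot('side')[60:260,150:400],None,fx=3,fy=3))"
```

```text
clock: 4.35
position: [0.4713, -0.0067, 0.0462]
tcp_rot: [[-0.0, -1.0, 0.002], [-1.0, 0.0, -0.0], [0.0, -0.002, -1.0]]
wrist_force: [-2.0, -0.8, 6.1]
width: 0.0547
t 4.35 pos [ 0.4713 -0.0067  0.0462] phi -90.01 tool mm [0.3 0.3 1.2] rz rad -0.0001 w 54.7 F [-2.  -0.8  6.1]
clock: 4.85
position: [0.472, -0.0067, 0.159]
tcp_rot: [[0.0, -1.0, 0.007], [-1.0, -0.0, -0.001], [0.001, -0.007, -1.0]]
wrist_force: [0.6, 0.0, -4.0]
width: 0.0546
t 4.85 pos [ 0.472  -0.0067  0.159 ] phi -90.0 tool mm [338.8 -36.1 -10.3] rz rad 0.0 w 54.6 F [ 0.6  0.  -4. ]
```

View pics/s2.png

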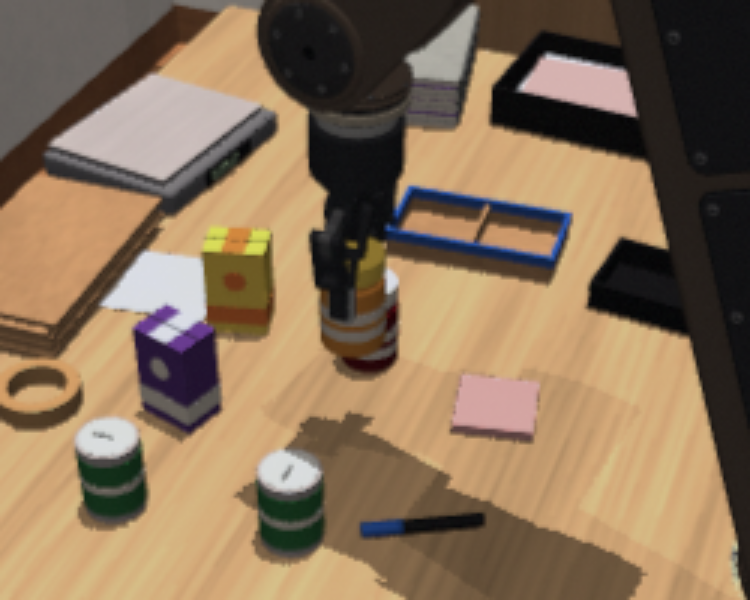

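```bash

python3 -m crank '[[[0,0,-20],[0,0,0]],[[15,0,-20],[0,0,0]],[[30,-5,0],[0,0,0]],[[40,-5,0],[0,0,0]],[[40,-5,0],[0,0,0]],[[40,-5,0],[0,0,0]],[[40,-5,0],[0,0,0]],[[40,-5,0],[0,0,0]],[[40,-5,0],[0,0,0]],[[30,-1,0],[0,0,0]],[[15,0,0],[0,0,0]],[[0,0,0],[0,0,0]],[[0,0,0],[0,0,0]]]'
python3 - <<'E'
from h import *
togo(.508,-.3455,.10,-86.7)
t=vision.snapshot("top"); cv2.imwrite("pics/t2.png",t)
h=cv2.cvtColor(t,cv2.COLOR_BGR2HSV).astype(int)
u0,v0,u1,v1=105,155,170,240
H,S,V=[h[v0:v1,u0:u1,i] for i in range(3)]
print(H[40,5:20],S[40,5:20],V[40,5:20])
cv2.imwrite("pics/reds.png",cv2.resize(t[v0:v1,u0:u1],None,fx=7,fy=7))
E
```

```text
clock: 6.2
position: [0.5062, -0.3357, 0.1939]
tcp_rot: [[-0.0, -1.0, -0.001], [-1.0, 0.0, 0.001], [-0.001, 0.001, -1.0]]
wrist_force: [0.3, 0.1, -2.9]
width: 0.0547
t 6.2 pos [ 0.5062 -0.3357  0.1939] phi -90.02 tool mm [10.  -1.9 93.9] rz rad -0.058 w 54.7 F [ 0.3  0.1 -2.9]
[20 20 20 20 20 20 19 15  9  6  9 14 15 16 16] [135 135 135 135 136 135 140 155 184 206 195 169 162 160 159] [215 215 215 215 215 215 215 216 211 189 156 146 156 172 191]
```

View pics/reds.png

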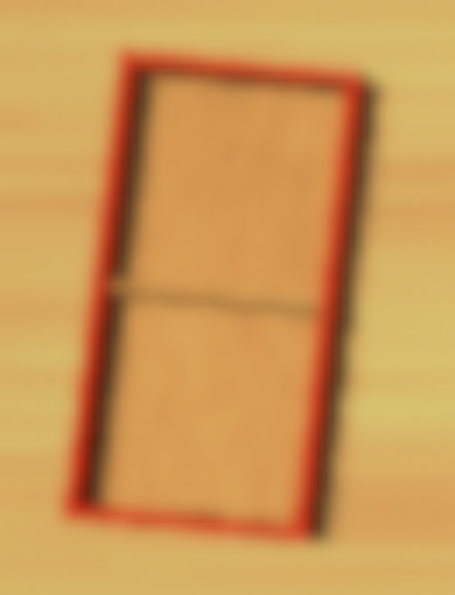

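View pics/t2.png

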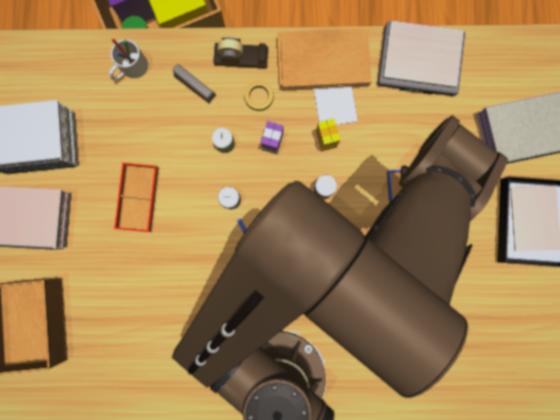

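```bash
python3 - <<'E'
from h import *
w=np.array([ray("top",((x-3)/7+105,(y-3)/7+155),.03)[:2] for x,y in [(122,50),(367,74),(314,540),(63,518)]]);print(w,w.mean(0))
r=cv2.minAreaRect(w.astype(np.float32));print(r)
# side view of blue & red rim
s=cv2.imread("pics/side0.png")
cv2.imwrite("pics/sb.png",cv2.resize(s[115:160,270:350],None,fx=9,fy=9,interpolation=cv2.INTER_CUBIC))
cv2.imwrite("pics/sr.png",cv2.resize(s[272:350,140:255],None,fx=6,fy=6,interpolation=cv2.INTER_CUBIC))
E
python3 -m crank '[[[10,-2,0],[0,0,-0.058]],[[0,0,20],[0,0,0]],[[0,0,30],[0,0,0]],[[0,0,20],[0,0,0]],[[0,0,0],[0,0,0]],[[0,0,0],[0,0,0]]]'
python3 - <<'E'
from h import *
togo(.508,-.3455,.0505,-86.7)
cv2.imwrite('pics/s3.png',cv2.resize(vision.snapshot('side')[60:210,220:400],None,fx=4,fy=4))
E
```

```text
[[0.57729988 0.42047437]
 [0.5674092  0.32518004]
 [0.38743523 0.34226644]
 [0.39620057 0.43877738]] [0.48208622 0.38167456]
((0.48187822103500366, 0.3814198970794678), (0.09690318256616592, 0.18202190101146698), 84.22893524169922)
clock: 6.85
position: [0.509, -0.3458, 0.1254]
tcp_rot: [[0.059, -0.998, -0.0], [-0.998, -0.059, 0.0], [-0.0, 0.0, -1.0]]
wrist_force: [-0.3, 0.6, -1.7]
width: 0.0547
t 6.85 pos [ 0.509  -0.3458  0.1254] phi -86.63 tool mm [-0.4  1.  74.9] rz rad 0.0012 w 54.7 F [-0.3  0.6 -1.7]
```

View pics/sb.png

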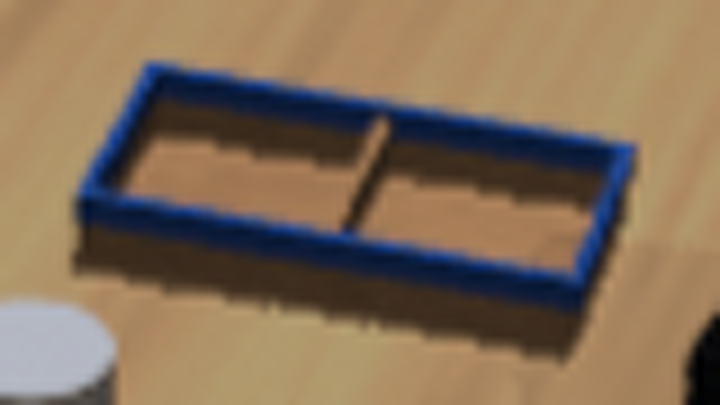

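View pics/sr.png

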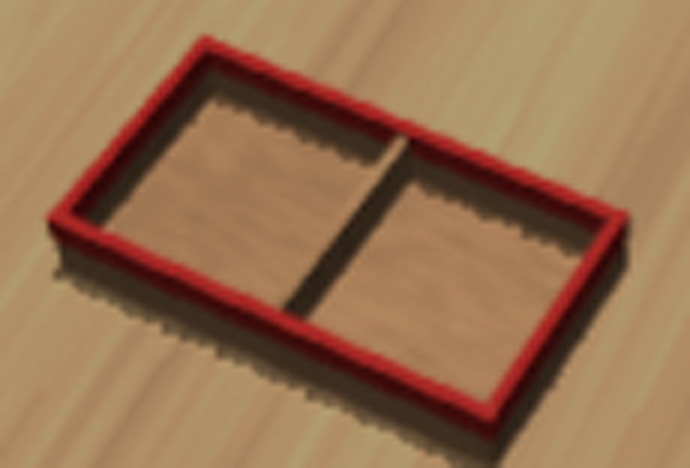

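View pics/s3.png

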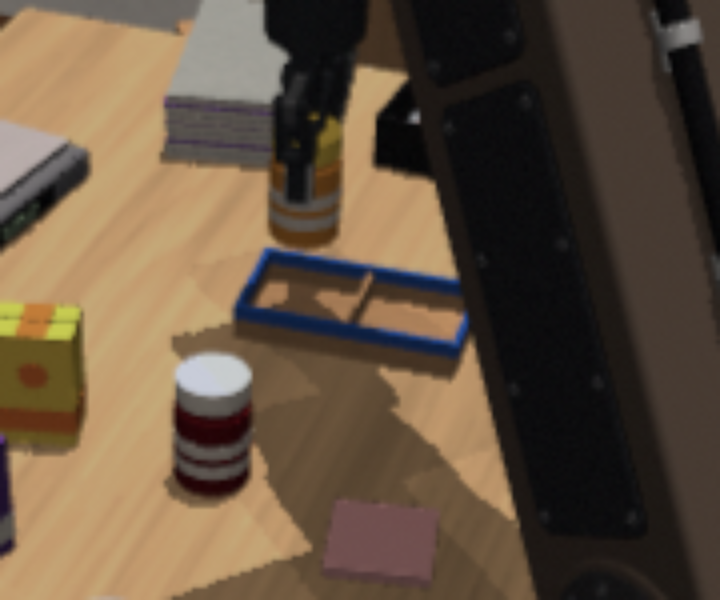

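```bash
python3 - <<'E'
from h import *
for nm,sc,o,cs in [("blue",9,(270,115),[(150,62),(638,147),(580,282),(78,190)]),("red",6,(140,272),[(205,35),(630,213),(492,415),(48,216)])]:
    w=np.array([ray("side",((x-sc/2+.5)/sc+o[0],(y-sc/2+.5)/sc+o[1]),.03)[:2] for x,y in cs],np.float32);print(nm,w.mean(0),cv2.minAreaRect(w))
E
python3 -m crank '[[[-0.4,1,20],[0,0,0]],[[0,0,20],[0,0,0]],[[0,0,15],[0,0,0]],[[0,0,10],[0,0,0]],[[0,0,5],[0,0,0]],[[0,0,0],[0,0,0]],[[0,0,0],[0,0,0]]]'
python3 - <<'E'
from h import *
togo(.508,-.3455,.0505,-86.7)
E
```

```text
blue [ 0.4626827  -0.35059655] ((0.4624597132205963, -0.35049495100975037), (0.18198303878307343, 0.09076512604951859), 2.8957102298736572)
red [0.4829064 0.3820905] ((0.4828595221042633, 0.3822934925556183), (0.09237731993198395, 0.18152743577957153), 84.27308654785156)
clock: 7.6
position: [0.5079, -0.3465, 0.0554]
tcp_rot: [[0.058, -0.998, 0.001], [-0.998, -0.058, -0.001], [0.001, -0.001, -1.0]]
wrist_force: [0.0, -1.0, -2.9]
width: 0.0551
t 7.6 pos [ 0.5079 -0.3465  0.0554] phi -86.69 tool mm [-1.  -0.1  4.9] rz rad 0.0002 w 55.1 F [ 0.  -1.  -2.9]
```

```bash

python3 -m crank '[[[0,0,2],[0,0,0]],[[0,0,1.5],[0,0,0]],[[0,0,1],[0,0,0]],[[0,0,0],[0,0,0]],[[0,0,0],[0,0,0]]]'
python3 - <<'E'
from h import *
togo(.508,-.3455,.0505,-86.7)
cv2.imwrite('pics/s4.png',cv2.resize(vision.snapshot('side')[60:210,220:400],None,fx=4,fy=4))
E
```

```text
clock: 8.1
position: [0.5076, -0.3463, 0.0504]
tcp_rot: [[0.058, -0.998, 0.0], [-0.998, -0.058, -0.0], [0.0, -0.0, -1.0]]
wrist_force: [0.4, 0.2, -3.6]
width: 0.0548
t 8.1 pos [ 0.5076 -0.3463  0.0504] phi -86.69 tool mm [-0.8 -0.4 -0.1] rz rad 0.0002 w 54.8 F [ 0.4  0.2 -3.6]
```

View pics/s4.png

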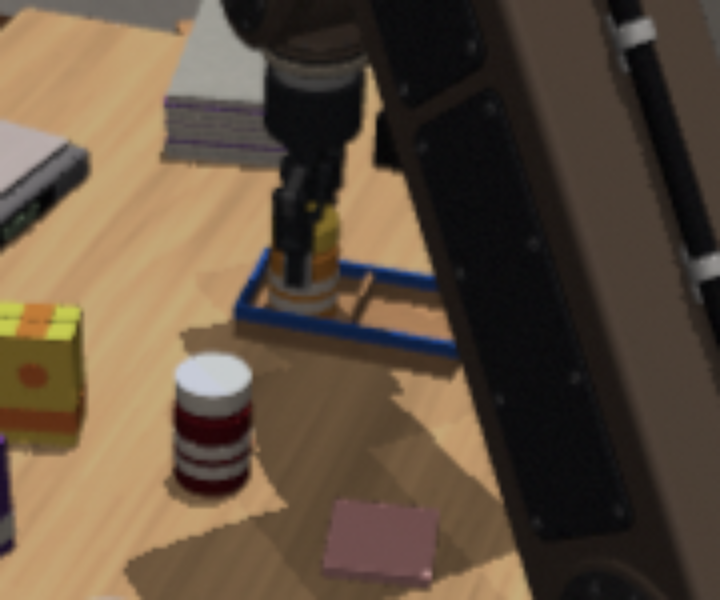

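The jar stands inside the far compartment of the blue tray, at crop (305,270). I'll lower it to contact.

```bash

python3 -m crank '[[[0,0,1],[0,0,0]],[[0,0,0.5],[0,0,0]],[[0,0,0],[0,0,0]]]'
```

```text
clock: 8.45
position: [0.5076, -0.3464, 0.0502]
tcp_rot: [[0.058, -0.998, 0.001], [-0.998, -0.058, -0.001], [0.001, -0.001, -1.0]]
wrist_force: [-4.5, 2.9, 13.0]
width: 0.055
```

```bash

python3 -m crank '[[[0,0,-0.5],[0,0,0]],[[0,0,0],[0,0,0]],[[0,0,0],[0,0,0]],[[0,0,0],[0,0,0]],[[0,0,0],[0,0,0]],[[0,0,-10],[0,0,0]],[[0,0,-40],[0,0,0]],[[0,0,-50],[0,0,0]],[[0,0,-40],[0,0,0]],[[0,0,0],[0,0,0]]]' 85
python3 - <<'E'
from h import *
togo(.475,.127,.19,-90)
E
```

```text
clock: 9.45
position: [0.5092, -0.3475, 0.1957]
tcp_rot: [[0.058, -0.998, 0.007], [-0.998, -0.058, -0.006], [0.007, -0.007, -1.0]]
wrist_force: [0.0, -0.1, -0.2]
width: 0.0851
t 9.45 pos [ 0.5092 -0.3475  0.1957] phi -86.68 tool mm [-475.7    6.6    2.5] rz rad 0.058 w 85.1 F [ 0.  -0.1 -0.2]
```

```bash

python3 -m crank '[[[0,0,0],[0,0,0.058]],[[-30,0,0],[0,0,0]],[[-45,0,0],[0,0,0]],[[-45,5,0],[0,0,0]],[[-45,5,0],[0,0,0]],[[-45,5,0],[0,0,0]],[[-45,5,0],[0,0,0]],[[-45,5,0],[0,0,0]],[[-45,5,0],[0,0,0]],[[-45,4,0],[0,0,0]],[[-45,0,0],[0,0,0]],[[-30,0,0],[0,0,0]],[[-10,0,0],[0,0,0]],[[0,0,0],[0,0,0]],[[0,0,0],[0,0,0]]]'
python3 - <<'E'
from h import *
togo(.475,.127,.12,-90)
for n in("top","side"): cv2.imwrite(f'pics/{n}5.png',vision.snapshot(n))
E
```

```text
clock: 10.95
position: [0.4737, 0.128, 0.1892]
tcp_rot: [[-0.0, -1.0, -0.0], [-1.0, 0.0, -0.0], [0.0, 0.0, -1.0]]
wrist_force: [-0.0, 0.1, 0.1]
width: 0.085
t 10.95 pos [0.4737 0.128  0.1892] phi -90.01 tool mm [ 1.  -1.3 69.2] rz rad -0.0002 w 85.0 F [-0.   0.1  0.1]
```

View pics/top5.png

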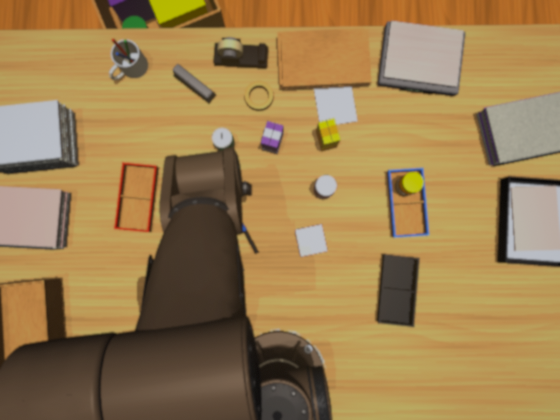

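View pics/side5.png

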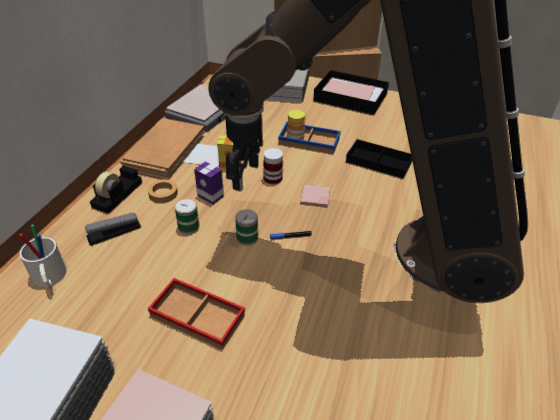

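Honey stands upright in the blue tray (top view 412,183). The black two-compartment decoy is at (398,290). Next I'll descend on the nearer tin at (247,227) in the side view.

```bash

python3 -m crank '[[[1,-1,20],[0,0,0]],[[0,0,40],[0,0,0]],[[0,0,40],[0,0,0]],[[0,0,30],[0,0,0]],[[0,0,16],[0,0,0]],[[0,0,0],[0,0,0]],[[0,0,0],[0,0,0]]]'
python3 -m crank '[[[0,0,0],[0,0,0]],[[0,0,0],[0,0,0]],[[0,0,0],[0,0,0]],[[0,0,0],[0,0,0]],[[0,0,0],[0,0,0]],[[0,0,0],[0,0,0]],[[0,0,0],[0,0,0]],[[0,0,0],[0,0,0]]]' 30 40
python3 -m crank '[[[0,0,-10],[0,0,0]],[[0,0,-30],[0,0,0]],[[0,0,-45],[0,0,0]],[[0,0,-45],[0,0,0]],[[0,0,-20],[0,0,0]],[[0,0,0],[0,0,0]],[[0,0,0],[0,0,0]]]'
python3 - <<'E'
from h import *
togo(.4195,-.3517,.19,-90)
E
```

```text
clock: 11.75
position: [0.475, 0.127, 0.0436]
tcp_rot: [[-0.001, -1.0, -0.0], [-1.0, 0.001, -0.0], [0.0, 0.0, -1.0]]
wrist_force: [0.2, -0.1, 0.2]
width: 0.0852
clock: 12.55
position: [0.4752, 0.1276, 0.0444]
tcp_rot: [[-0.0, -1.0, 0.002], [-1.0, 0.0, 0.0], [-0.0, -0.002, -1.0]]
wrist_force: [-1.0, -2.9, 7.6]
width: 0.0532
clock: 13.25
position: [0.4742, 0.1277, 0.1933]
tcp_rot: [[-0.0, -1.0, 0.0], [-1.0, 0.0, -0.0], [0.0, -0.0, -1.0]]
wrist_force: [-0.7, -0.1, -3.5]
width: 0.0529
t 13.25 pos [0.4742 0.1277 0.1933] phi -90.01 tool mm [479.4  54.7   3.3] rz rad -0.0001 w 52.9 F [-0.7 -0.1 -3.5]
```

```bash

python3 -m crank '[[[20,0,0],[0,0,0]],[[40,0,0],[0,0,0]],[[45,0,0],[0,0,0]],[[45,0,0],[0,0,0]],[[45,0,0],[0,0,0]],[[45,7,0],[0,0,0]],[[45,8,0],[0,0,0]],[[45,8,0],[0,0,0]],[[45,8,0],[0,0,0]],[[45,8,0],[0,0,0]],[[30,8,0],[0,0,0]],[[20,8,0],[0,0,0]],[[9,0,0],[0,0,0]],[[0,0,0],[0,0,0]],[[0,0,0],[0,0,0]]]'
python3 - <<'E'
from h import *
togo(.4195,-.352,.10,-87)
E
```

```text
clock: 14.75
position: [0.4196, -0.3503, 0.1924]
tcp_rot: [[0.0, -1.0, -0.001], [-1.0, -0.0, 0.001], [-0.001, 0.001, -1.0]]
wrist_force: [-0.5, 0.2, -2.2]
width: 0.0535
t 14.75 pos [ 0.4196 -0.3503  0.1924] phi -90.0 tool mm [ 1.8  0.  92.4] rz rad -0.0523 w 53.5 F [-0.5  0.2 -2.2]
```

```bash

python3 -m crank '[[[2,0,20],[0,0,-0.052]],[[0,0,30],[0,0,0]],[[0,0,30],[0,0,0]],[[0,0,30],[0,0,0]],[[0,0,15],[0,0,0]],[[0,0,10],[0,0,0]],[[0,0,4],[0,0,0]],[[0,0,0],[0,0,0]],[[0,0,0],[0,0,0]]]'
python3 - <<'E'
from h import *
togo(.4195,-.352,.0484,-87)
E
```

```text
clock: 15.65
position: [0.42, -0.3533, 0.0551]
tcp_rot: [[0.052, -0.999, 0.001], [-0.999, -0.052, -0.001], [0.001, -0.001, -1.0]]
wrist_force: [0.4, 0.1, -2.5]
width: 0.053
t 15.65 pos [ 0.42   -0.3533  0.0551] phi -87.01 tool mm [-1.4  0.4  6.7] rz rad -0.0003 w 53.0 F [ 0.4  0.1 -2.5]
```

```bash

python3 -m crank '[[[-1,0,3],[0,0,0]],[[0,0,2],[0,0,0]],[[0,0,1],[0,0,0]],[[0,0,0.7],[0,0,0]],[[0,0,0.5],[0,0,0]],[[0,0,0],[0,0,0]]]'
python3 - <<'E'
from h import *
togo(.4195,-.352,.0484,-87)
E
```

```text
clock: 16.25
position: [0.4196, -0.3523, 0.0484]
tcp_rot: [[0.052, -0.999, 0.001], [-0.999, -0.052, -0.001], [0.001, -0.001, -1.0]]
wrist_force: [-3.6, 3.2, 15.7]
width: 0.0527
t 16.25 pos [ 0.4196 -0.3523  0.0484] phi -87.04 tool mm [-0.3  0.   0. ] rz rad -0.0007 w 52.7 F [-3.6  3.2 15.7]
```

Floor contact. Release, retreat and check.

```bash

python3 -m crank '[[[0,0,-0.7],[0,0,0]],[[0,0,0],[0,0,0]],[[0,0,0],[0,0,0]],[[0,0,0],[0,0,0]],[[0,0,0],[0,0,0]],[[0,0,-10],[0,0,0]],[[0,0,-40],[0,0,0]],[[0,0,-50],[0,0,0]],[[0,0,-40],[0,0,0]],[[0,0,0],[0,0,0.052]],[[-20,-10,0],[0,0,0]],[[-40,-20,0],[0,0,0]],[[-40,-25,0],[0,0,0]],[[-40,-25,0],[0,0,0]],[[-40,-25,0],[0,0,0]],[[-40,-25,0],[0,0,0]],[[-40,-25,0],[0,0,0]],[[-40,-20,0],[0,0,0]],[[-40,-20,0],[0,0,0]],[[0,0,0],[0,0,0]]]' 85
python3 - <<'E'
from h import *
togo(.632,.145,.20,-90)
for n in("top","side"): cv2.imwrite(f'pics/{n}6.png',vision.snapshot(n))
E
```

```text
clock: 18.25
position: [0.6161, -0.008, 0.1884]
tcp_rot: [[0.004, -1.0, 0.001], [-1.0, -0.004, 0.0], [-0.0, -0.001, -1.0]]
wrist_force: [-0.9, -0.3, -0.1]
width: 0.0849
t 18.25 pos [ 0.6161 -0.008   0.1884] phi -89.76 tool mm [-152.9  -16.6  -11.6] rz rad 0.0041 w 84.9 F [-0.9 -0.3 -0.1]
```

View pics/side6.png

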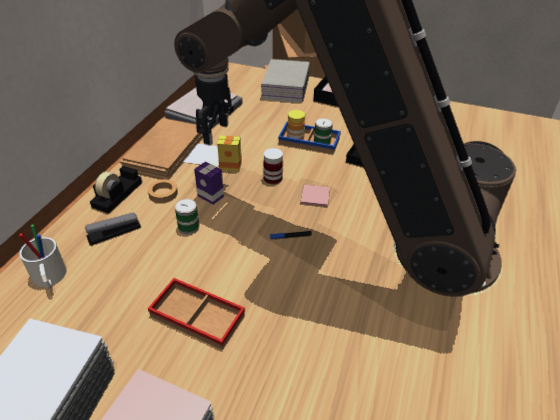

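View pics/top6.png

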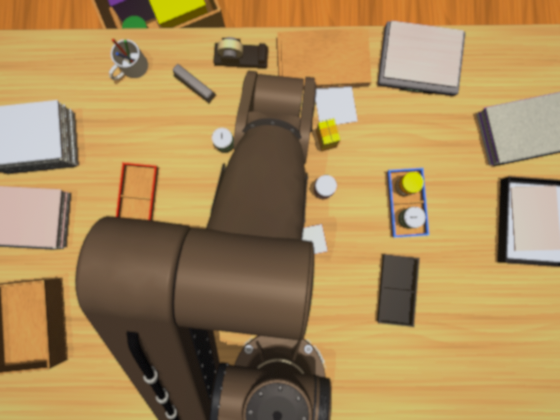

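The blue parcel is complete: honey at (297,122) and the tin at (323,130) in the side view, both upright. The tool is close to the tea carton, so that goes next, after cross-checking it in the side view.

```bash
python3 - <<'E'
from h import *
s=cv2.imread("pics/side0.png")
cv2.imwrite("pics/st.png",cv2.resize(s[155:210,185:235],None,fx=10,fy=10,interpolation=cv2.INTER_CUBIC))
togo(.634,.012,.19,-106)
E
```

```text
t 18.35 pos [ 0.6146 -0.0115  0.1881] phi -89.89 tool mm [-23.4 -19.5  -1.9] rz rad 0.2811 w 84.6 F [-0.1 -0.8  0.7]
```

View pics/st.png

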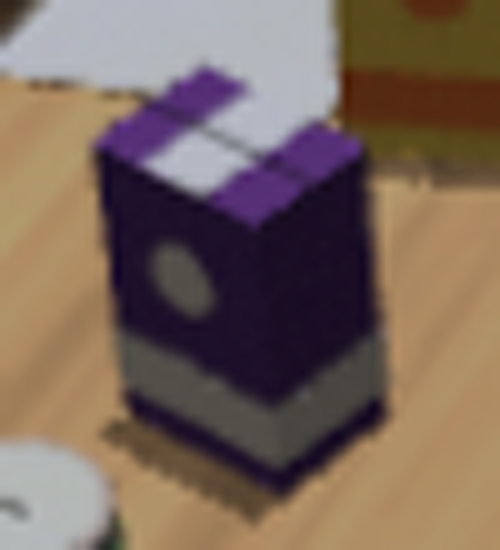

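```bash
python3 - <<'E'
from h import *
w=np.array([ray("side",((x-4.5)/10+185,(y-4.5)/10+155),.095)[:2] for x,y in [(97,147),(207,66),(368,150),(258,226)]]);
print(w.mean(0))
for i in range(4):
    d=w[(i+1)%4]-w[i];print(np.linalg.norm(d),np.degrees(np.arctan2(d[1],d[0])))
E
python3 -m crank '[[[0,0,0],[0,0,0.14]],[[0,0,0],[0,0,0.14]],[[0,0,0],[0,0,0]]]'
python3 -c "
from h import *
togo(.634,.0125,.19,-106)"
```

```text
[0.63409696 0.01432281]
0.04451135347598516 -103.64684907139097
0.05971490364194408 161.94633948486774
0.04193283663340185 72.75107934533735
0.05693648466819173 -15.586370150260192
clock: 18.65
position: [0.6142, -0.0136, 0.1882]
tcp_rot: [[-0.28, -0.96, -0.0], [-0.96, 0.28, -0.0], [0.0, -0.0, -1.0]]
wrist_force: [-0.6, -0.6, -0.0]
width: 0.085
t 18.65 pos [ 0.6142 -0.0136  0.1882] phi -106.26 tool mm [-30.6 -11.7  -1.8] rz rad -0.0045 w 85.0 F [-0.6 -0.6 -0. ]
```

```bash

python3 -m crank '[[[-15.5,-6,0],[0,0,0]],[[-15.5,-6,0],[0,0,0]],[[0,0,0],[0,0,0]],[[0,0,0],[0,0,0]]]'
python3 -c "
from h import *
togo(.634,.013,.055,-106.2)"
```

```text
clock: 19.05
position: [0.6349, 0.0148, 0.1875]
tcp_rot: [[-0.274, -0.962, -0.0], [-0.962, 0.274, -0.0], [0.0, 0.0, -1.0]]
wrist_force: [-0.4, -0.1, 0.1]
width: 0.0853
t 19.05 pos [0.6349 0.0148 0.1875] phi -105.92 tool mm [  2.    0.3 132.5] rz rad 0.0049 w 85.3 F [-0.4 -0.1  0.1]
```

```bash

python3 -m crank '[[[1.5,0,20],[0,0,0.004]],[[0,0,35],[0,0,0]],[[0,0,35],[0,0,0]],[[0,0,30],[0,0,0]],[[0,0,12],[0,0,0]],[[0,0,0],[0,0,0]],[[0,0,0],[0,0,0]]]'
python3 -m crank '[[[0,0,0],[0,0,0]],[[0,0,0],[0,0,0]],[[0,0,0],[0,0,0]],[[0,0,0],[0,0,0]],[[0,0,0],[0,0,0]],[[0,0,0],[0,0,0]],[[0,0,0],[0,0,0]],[[0,0,0],[0,0,0]]]' 20 30
python3 -m crank '[[[0,0,-10],[0,0,0]],[[0,0,-30],[0,0,0]],[[0,0,-45],[0,0,0]],[[0,0,-45],[0,0,0]],[[0,0,-15],[0,0,0]],[[0,0,0],[0,0,0]],[[0,0,0],[0,0,0]]]'
python3 - <<'E'
from h import *
togo(.526,.3775,.20,-95.8)
cv2.imwrite('pics/s7.png',cv2.resize(vision.snapshot('side')[60:240,150:340],None,fx=3,fy=3))
E
```

```text
clock: 19.75
position: [0.6349, 0.0126, 0.0569]
tcp_rot: [[-0.28, -0.96, 0.001], [-0.96, 0.28, -0.0], [-0.0, -0.001, -1.0]]
wrist_force: [-1.0, -0.6, 0.7]
width: 0.0848
clock: 20.55
position: [0.6347, 0.0127, 0.0568]
tcp_rot: [[-0.28, -0.96, 0.001], [-0.96, 0.28, -0.0], [-0.0, -0.002, -1.0]]
wrist_force: [-1.5, 0.3, 7.4]
width: 0.0437
clock: 21.25
position: [0.6338, 0.0127, 0.2004]
tcp_rot: [[-0.28, -0.96, -0.001], [-0.96, 0.28, -0.0], [0.0, 0.001, -1.0]]
wrist_force: [-0.4, -0.8, -1.6]
width: 0.0435
t 21.25 pos [0.6338 0.0127 0.2004] phi -106.29 tool mm [-319.9  205.8    0.4] rz rad -0.183 w 43.5 F [-0.4 -0.8 -1.6]
```

View pics/s7.png

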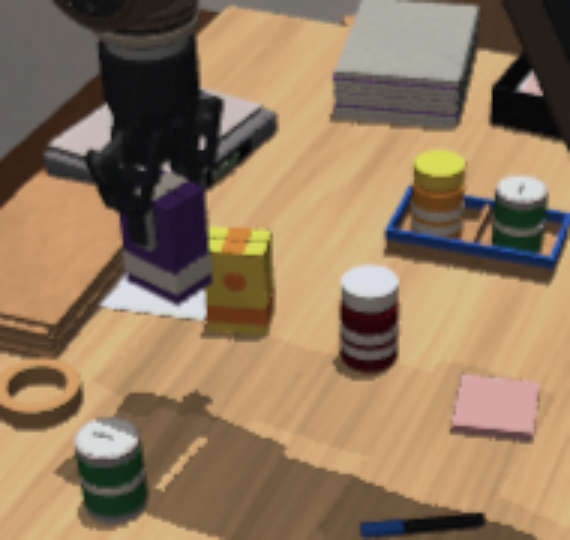

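```bash

python3 -m crank '[[[0,0,0],[0,0,-0.091]],[[0,0,0],[0,0,-0.092]],[[-20,8,0],[0,0,0]],[[-40,16,0],[0,0,0]],[[-40,16,0],[0,0,0]],[[-40,16,0],[0,0,0]],[[-40,16,0],[0,0,0]],[[-40,16,0],[0,0,0]],[[-40,16,0],[0,0,0]],[[-40,16,0],[0,0,0]],[[-32,14,0],[0,0,0]],[[-20,10,0],[0,0,0]],[[0,0,0],[0,0,0]],[[0,0,0],[0,0,0]]]'
python3 - <<'E'
from h import *
togo(.526,.3775,.0608,-95.8)
E
```

```text
clock: 22.7
position: [0.5261, 0.3773, 0.1992]
tcp_rot: [[-0.1, -0.995, -0.002], [-0.995, 0.1, -0.002], [0.002, 0.002, -1.0]]
wrist_force: [0.0, -0.2, -1.7]
width: 0.044
t 22.7 pos [0.5261 0.3773 0.1992] phi -95.74 tool mm [-4.000e-01 -1.000e-01  1.384e+02] rz rad 0.001 w 44.0 F [ 0.  -0.2 -1.7]
```

```bash

python3 -m crank '[[[0,0,20],[0,0,0]],[[0,0,35],[0,0,0]],[[0,0,35],[0,0,0]],[[0,0,25],[0,0,0]],[[0,0,12],[0,0,0]],[[0,0,5],[0,0,0]],[[0,0,0],[0,0,0]],[[0,0,0],[0,0,0]]]'
python3 - <<'E'
from h import *
togo(.526,.3775,.0608,-95.8)
cv2.imwrite('pics/s8.png',cv2.resize(vision.snapshot('side')[200:360,120:280],None,fx=3,fy=3))
E
```

```text
clock: 23.5
position: [0.5272, 0.3775, 0.0699]
tcp_rot: [[-0.101, -0.995, 0.001], [-0.995, 0.101, 0.001], [-0.001, -0.001, -1.0]]
wrist_force: [-0.1, 0.3, -0.8]
width: 0.044
t 23.5 pos [0.5272 0.3775 0.0699] phi -95.81 tool mm [0.1 1.2 9.1] rz rad -0.0002 w 44.0 F [-0.1  0.3 -0.8]
```

View pics/s8.png

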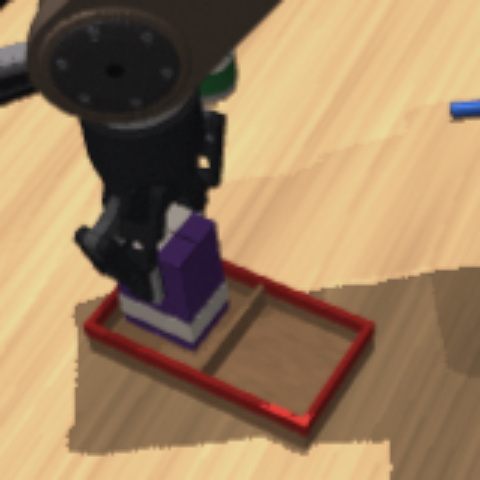

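The carton is centred over the far compartment, at crop (180,300), and aligned with the tray. I'll lower it to contact.

```bash

python3 -m crank '[[[0,1,4],[0,0,0]],[[0,0,3],[0,0,0]],[[0,0,1],[0,0,0]],[[0,0,0.7],[0,0,0]],[[0,0,0.5],[0,0,0]],[[0,0,0],[0,0,0]]]'
python3 - <<'E'
from h import *
togo(.526,.3775,.0608,-95.8)
E
```

```text
clock: 24.15
position: [0.5255, 0.3776, 0.0608]
tcp_rot: [[-0.101, -0.995, 0.0], [-0.995, 0.101, 0.0], [-0.0, -0.0, -1.0]]
wrist_force: [-3.2, -2.5, 12.8]
width: 0.0441
t 24.15 pos [0.5255 0.3776 0.0608] phi -95.79 tool mm [ 0.1 -0.5  0. ] rz rad 0.0002 w 44.1 F [-3.2 -2.5 12.8]
```

```bash

python3 -m crank '[[[0,0,-0.7],[0,0,0]],[[0,0,0],[0,0,0]],[[0,0,0],[0,0,0]],[[0,0,0],[0,0,0]],[[0,0,0],[0,0,0]],[[0,0,-10],[0,0,0]],[[0,0,-40],[0,0,0]],[[0,0,-50],[0,0,0]],[[0,0,-40],[0,0,0]],[[0,0,0],[0,0,0]],[[20,-12,0],[0,0,0]],[[40,-24,0],[0,0,0]],[[40,-24,0],[0,0,0]],[[40,-24,0],[0,0,0]],[[40,-24,0],[0,0,0]],[[30,-18,0],[0,0,0]],[[10,-4,0],[0,0,0]],[[0,0,0],[0,0,0]],[[0,0,0],[0,0,0]]]' 85
python3 - <<'E'
from h import *
togo(.6325,.145,.043,-95.8)
for n in("top","side"): cv2.imwrite(f'pics/{n}9.png',vision.snapshot(n))
E
```

```text
clock: 26.05
position: [0.6322, 0.1464, 0.2002]
tcp_rot: [[-0.101, -0.995, -0.0], [-0.995, 0.101, 0.0], [-0.0, 0.0, -1.0]]
wrist_force: [-0.5, 0.2, 0.4]
width: 0.0847
t 26.05 pos [0.6322 0.1464 0.2002] phi -95.78 tool mm [  1.4  -0.5 157.2] rz rad 0.0003 w 84.7 F [-0.5  0.2  0.4]
```

View pics/side9.png

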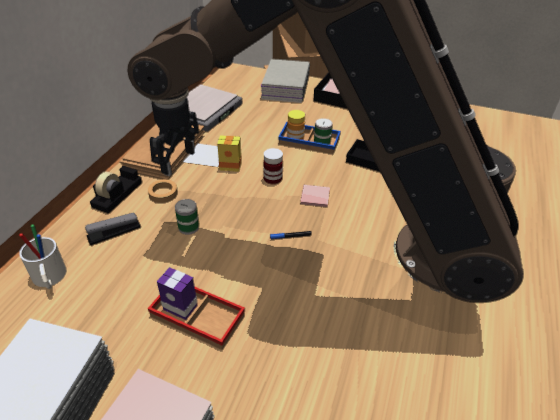

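The carton stands in the red tray's far compartment (177,292), and the remaining tin is at (187,215). I'll pick that tin now.

```bash

python3 -m crank '[[[1,0,20],[0,0,0]],[[0,0,40],[0,0,0]],[[0,0,40],[0,0,0]],[[0,0,35],[0,0,0]],[[0,0,15],[0,0,0]],[[0,0,5],[0,0,0]],[[0,0,0],[0,0,0]],[[0,0,0],[0,0,0]]]'
python3 -m crank '[[[0,0,0],[0,0,0]],[[0,0,0],[0,0,0]],[[0,0,0],[0,0,0]],[[0,0,0],[0,0,0]],[[0,0,0],[0,0,0]],[[0,0,0],[0,0,0]],[[0,0,0],[0,0,0]],[[0,0,0],[0,0,0]]]' 30 40
python3 -m crank '[[[0,0,-10],[0,0,0]],[[0,0,-30],[0,0,0]],[[0,0,-45],[0,0,0]],[[0,0,-45],[0,0,0]],[[0,0,-25],[0,0,0]],[[0,0,0],[0,0,0]],[[0,0,0],[0,0,0]]]'
python3 - <<'E'
from h import *
togo(.4383,.3862,.20,-95.8)
E
```

```text
clock: 26.95
position: [0.6334, 0.1449, 0.047]
tcp_rot: [[-0.101, -0.995, 0.002], [-0.995, 0.101, 0.0], [-0.0, -0.002, -1.0]]
wrist_force: [0.5, -1.3, 1.3]
width: 0.0851
clock: 27.75
position: [0.633, 0.1446, 0.0465]
tcp_rot: [[-0.101, -0.995, 0.002], [-0.995, 0.101, 0.0], [-0.0, -0.001, -1.0]]
wrist_force: [0.0, 0.1, 6.8]
width: 0.0531
clock: 28.45
position: [0.6323, 0.1445, 0.2004]
tcp_rot: [[-0.101, -0.995, 0.0], [-0.995, 0.101, -0.0], [0.0, -0.0, -1.0]]
wrist_force: [0.6, -0.6, -1.5]
width: 0.0531
t 28.45 pos [0.6323 0.1445 0.2004] phi -95.8 tool mm [-220.9  217.4    0.3] rz rad -0.0 w 53.1 F [ 0.6 -0.6 -1.5]
```

```bash

python3 -m crank '[[[-15,15,0],[0,0,0]],[[-30,30,0],[0,0,0]],[[-30,30,0],[0,0,0]],[[-30,30,0],[0,0,0]],[[-30,30,0],[0,0,0]],[[-30,30,0],[0,0,0]],[[-30,28,0],[0,0,0]],[[-17,16,0],[0,0,0]],[[-9,8,0],[0,0,0]],[[0,0,0],[0,0,0]],[[0,0,0],[0,0,0]]]'
python3 - <<'E'
from h import *
togo(.4383,.3862,.0505,-95.8)
E
```

```text
clock: 29.55
position: [0.4392, 0.3858, 0.1996]
tcp_rot: [[-0.101, -0.995, -0.001], [-0.995, 0.101, -0.001], [0.001, 0.001, -1.0]]
wrist_force: [-0.1, 0.5, -2.3]
width: 0.0529
t 29.55 pos [0.4392 0.3858 0.1996] phi -95.8 tool mm [ -0.4   0.9 149.1] rz rad 0.0 w 52.9 F [-0.1  0.5 -2.3]
```

```bash

python3 -m crank '[[[0,1,20],[0,0,0]],[[0,0,35],[0,0,0]],[[0,0,35],[0,0,0]],[[0,0,30],[0,0,0]],[[0,0,15],[0,0,0]],[[0,0,7],[0,0,0]],[[0,0,0],[0,0,0]],[[0,0,0],[0,0,0]]]'
python3 - <<'E'
from h import *
togo(.4383,.3862,.0505,-95.8)
E
```

```text
clock: 30.35
position: [0.4388, 0.3862, 0.059]
tcp_rot: [[-0.102, -0.995, 0.001], [-0.995, 0.102, 0.0], [-0.001, -0.001, -1.0]]
wrist_force: [-0.4, 0.0, -1.2]
width: 0.0526
t 30.35 pos [0.4388 0.3862 0.059 ] phi -95.84 tool mm [0.1 0.5 8.5] rz rad -0.0008 w 52.6 F [-0.4  0.  -1.2]
```

```bash

python3 -m crank '[[[0,0,4],[0,0,0]],[[0,0,2.5],[0,0,0]],[[0,0,1],[0,0,0]],[[0,0,0.7],[0,0,0]],[[0,0,0.3],[0,0,0]],[[0,0,0],[0,0,0]]]'
```

```text
clock: 30.95
position: [0.4381, 0.3865, 0.0505]
tcp_rot: [[-0.101, -0.995, 0.001], [-0.995, 0.101, 0.0], [-0.0, -0.001, -1.0]]
wrist_force: [-2.0, -2.3, 5.6]
width: 0.0526
```

```bash

python3 -m crank '[[[0,0,0],[0,0,0]],[[0,0,0],[0,0,0]],[[0,0,0],[0,0,0]],[[0,0,0],[0,0,0]],[[0,0,0],[0,0,0]],[[0,0,-10],[0,0,0]],[[0,0,-40],[0,0,0]],[[0,0,-50],[0,0,0]],[[0,0,-50],[0,0,0]],[[0,0,0],[0,0,0]],[[20,0,0],[0,0,0]],[[45,0,0],[0,0,0]],[[45,0,0],[0,0,0]],[[45,0,0],[0,0,0]],[[45,0,0],[0,0,0]],[[45,0,0],[0,0,0]],[[20,0,0],[0,0,0]],[[0,0,0],[0,0,0]],[[0,0,0],[0,0,0]]]' 85
python3 - <<'E'
from h import *
for n in("top","side"): cv2.imwrite(f'pics/{n}10.png',vision.snapshot(n))
s=sense();print(s["position"],s["wrist_force"],s["clock"])
E
```

```text
clock: 32.85
position: [0.4115, 0.1227, 0.2002]
tcp_rot: [[-0.102, -0.995, 0.001], [-0.995, 0.102, 0.0], [-0.0, -0.001, -1.0]]
wrist_force: [0.1, 0.4, 0.2]
width: 0.0847
[0.4114487  0.12345439 0.19993626] [-0.46720391  0.34938385 -0.32676077] 32.95
```

View pics/side10.png

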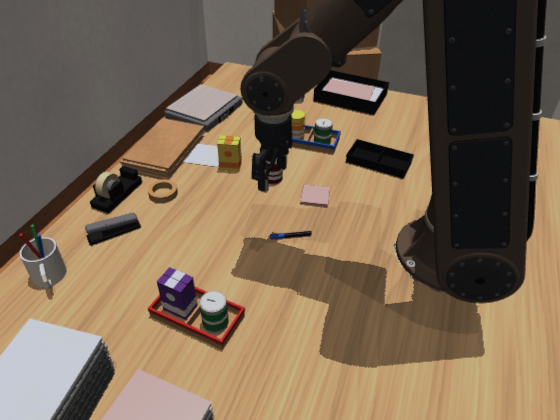

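View pics/top10.png

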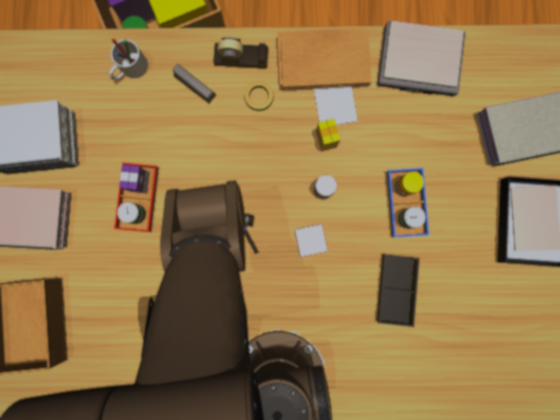

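```bash
python3 - <<'E'
from h import *
t=cv2.imread("pics/top10.png")
for nm,lo,hi,z in [("white",(0,0,130),(180,50,255),.079),("yel",(25,180,120),(34,255,255),.094)]:
    for c in blobs(t,lo,hi,100):
        r=cv2.minAreaRect(c)
        if max(r[1])<24: print(nm,np.round(r[0],1),np.round(r[1],1),ray("top",r[0],z).round(4))
print("jam moved px",326,186)
manip.job_done()
E
```

```text
white [414.5 217. ] [20. 19.] [ 0.4209 -0.352   0.079 ]
white [127.5 212.5] [19. 19.] [0.4355 0.3859 0.079 ]
white [326. 185.] [20. 20.] [ 0.5046 -0.1265  0.079 ]
white [128.7 176.5] [16.8  8.9] [0.5293 0.3849 0.079 ]
yel [412. 182.] [20. 20.] [ 0.5092 -0.3438  0.094 ]
yel [330.5 138. ] [ 8.8 17.1] [ 0.6242 -0.1381  0.094 ]
jam moved px 326 186
the job is handed in; nothing more can be done
```

Both parcels are made up and the job is handed in, at about 33 s of the 112 s allowed. The blue parcel was finished before anything went into the red tray.

- **Blue tray:** the honey jar is in the far compartment and a green tin in the near one.
- **Red tray:** the tea carton is in the far compartment and the other green tin in the near one.

**Last checks:** the final pictures show all four items upright, each in its own compartment. The lid of the honey jar and the tops of both tins measured within about 3 mm of their compartment centres. I checked the tea carton only by eye. The jam jar and biscuit carton show at the same pixels as at the start, to about 1 px. The gripper was open, clear of everything, with wrist force near zero.

**Disagreements:** the two cameras differed by about 2 mm on the blue tray's centre and by up to 4 mm on one tin, within the clearances. No check failed.

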